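Load the home-visit kit holders

TASK

Get the home-visit kit ready: put the ointment pot, the small amber bottle, the medicine carton and the finger clip each into the grey holder shaped for it (its dark outline shows what belongs there), sitting flat on the holder's floor inside the rim, right way up, and let go. Leave the tape rolls where they are.

Things in the scene. Friction and masses are not known exactly. Their poses are not given: they have to be found in the camera images.
- pot: Loose ointment pot, white, round, 54 mm in diameter, 47 mm tall, with a 54 mm wide screw lid fixed on it; about 75 g. Origin: centre of its underside; z up, along its axis.
- bottle: Loose small amber (brown) medicine bottle with a white screw cap, standing; round body 38 mm in diameter up to about 60 mm, cap 28 mm wide, 76 mm tall in all; about 80 g. Origin: centre of its underside; z up, along its axis.
- carton: Loose green and white medicine carton, standing upright, a box 58 mm (its x) by 78 mm (its y) by 84 mm tall; about 60 g; grip it across the 58 mm. Origin: centre of its underside; z up.
- clip: Loose finger clip sensor (white and blue, rigid, does not open), lying flat: 72 mm long (its x), 24 mm wide (its y), 22 mm tall, with a short narrow black tail at its -x end (from -36 to -20 mm); grip it across the 24 mm, at the middle or a little to +x. Origin: centre of its underside; z up.
- pot_holder: Large round holder, for the pot. Plain grey plastic, fixed to the worktop: a 3 mm thick floor with a 5 mm thick rim round it whose top is 9 mm above the worktop. Inside diameter 70 mm, outside 80 mm; a dark disc of 54 mm on the floor shows the outline of what belongs there. Origin: centre of its underside (on the worktop); z up.
- bottle_holder: Small round holder, for the bottle. Plain grey plastic, fixed to the worktop: a 3 mm thick floor with a 5 mm thick rim round it whose top is 9 mm above the worktop. Inside diameter 54 mm, outside 64 mm; a dark disc of 38 mm on the floor shows the outline of what belongs there. Origin: centre of its underside (on the worktop); z up.
- carton_holder: Large rectangular holder, for the carton. Plain grey plastic, fixed to the worktop: a 3 mm thick floor with a 5 mm thick rim round it whose top is 9 mm above the worktop. Inside 74 mm (its x) by 94 mm (its y), outside 84 by 104 mm; a dark rectangle of 58 by 78 mm on the floor shows the outline of what belongs there. Origin: centre of its underside (on the worktop); z up.
- clip_holder: Narrow oblong holder, for the finger clip. Plain grey plastic, fixed to the worktop: a 3 mm thick floor with a 5 mm thick rim round it whose top is 9 mm above the worktop. Inside 88 mm (its x) by 40 mm (its y), outside 98 by 50 mm; a dark rectangle of 72 by 24 mm on the floor shows the outline of what belongs there. Origin: centre of its underside (on the worktop); z up.
- tape: Bystander, to be left alone: a standing stack of surgical tape rolls, white with green discs, 60 mm in diameter, 73 mm tall, loose, further back on the worktop. Origin: centre of its underside.
- sealer_top (a point): Obstacle: middle of the top of the closed bag sealer, a fixed long narrow teal machine that stands in the middle of the work, its length roughly along the world x: 363 mm long, 89 mm wide, 104 mm tall (this point is at its full height). Things may lie on either side of it: carry over it. To the right of all the work stands a fixed drawer cabinet, 228 mm tall, within about x 0.58 to 0.88 m and y -0.24 to -0.55 m: keep the arm clear of it.
Not all that is in view belongs to the job. What is meant by the pot is not purple, and is the smaller of those in its own colour.

How it is judged:
By the outcome, as a careful person would: the job done as asked, in the order asked, and still so for the second after the job is handed in, with the robot touching nothing.
It also fails if it takes over 99 s, if anything falls off the work surface, if the arm or the gripper's body presses on something with over 40 N, if the wrist force passes 120 N, or if a joint passes its speed limit or range.

ROBOT

A 7-joint arm with a two-finger parallel gripper is mounted at the origin on a cart in front of the work surface, level with it; the furniture and walls round the work are solid. World frame = base frame: x ahead of the robot, y to its left, z up, the work surface at z = 0. Lengths are in mm, angles in rad, forces in N, time in s.
With the tool pointing down it reaches from about 400 to 875 mm from the base axis. Payload 4.4 kg.
Tool frame: the origin (TCP) lies at the very end of the fingers, on their centre line; the grasp point (between the pads) lies 19 mm behind it; z points along the fingers, y is the direction in which the jaws open and shut (so a half turn about z gives the same grasp; the last joint's range is limited). The gripper opens to 85 mm and grips with 20 to 120 N. Pads are 22 mm wide; open, the fingers measure 114 mm over their backs; the gripper's body (76 mm by 85 mm) begins 54 mm behind the grasp point. The pads swing forward as they close: fully open they stand 13 mm farther back than shut.
Start: joints at [-1.308, 0.628, 0.038, 1.517, -0.027, 0.996, -0.02], TCP at [209.866, 615.202, 231.313] pointing down, gripper open.
Joint ranges: [-3.06, 3.06], [-0.37, 2.12], [-1.25, 1.32], [0.18, 2.47], [-1.1, 4.24], [0.23, 1.98], [-2.94, 2.94]. Speed limits (rad/s): [2.57, 2.57, 3.14, 3.14, 3.14, 3.14, 3.14].

INTERFACE

Orientations are given as [roll, pitch, yaw] about the fixed x, y, z axes, in that order (R = Rz(yaw) Ry(pitch) Rx(roll)).
In Python, from cell import ctrl, eyes gives the robot as it stands.
- The arm moves only by the tool move_arm, never from a script. Its argument "increments" is a list of rows, each a list of 6 numbers: the shift along the tool's x, y, z in cm, then the turn, a rotation vector about the tool's x, y, z in degrees. In form: [[x, y, z, wx, wy, wz], ...]. A call has 1 to 20 rows; each row is the pose to reach, as a shift and turn from the pose commanded when the call began, along the tool's axes at that moment; what a row does not reach only later rows make up. A row lasts 1/10 s, in which the tool goes at most 50 mm and 8.59 degrees, less where a joint would pass 70% of its speed; a pose out of reach is approached as far as the arm can. A call with a gripper value outside its range is refused whole. "grip" is the opening, from -1 (shut) to 1 (fully open), set as the call begins (left out, the last holds). The fingers move at their own pace and stop on an object; the grip force is fixed at half the most. Time passes only in rows, so rows that repeat a pose let the fingers close. It gives the time, the measured TCP pose, the force and the opening at its end, in the units of the state.
- ctrl.read_state(): the state, without advancing time (a new reading comes with each control period).
- eyes.get_image(name): name is "scene" or "top" or "wrist"; returns the picture (480x640x3 uint8, red, green, blue); there is no depth.
- eyes.calibration(name): a dict with "fx", "fy", "cx", "cy" (pixels), "pose" (4x4, takes a point from camera to world coordinates); the wrist camera has in their place "tool_from_camera" (4x4, takes a point from camera to tool coordinates, whose origin is the TCP and whose axes are the flange's). Camera axes: x right, y up, looking along -z (the intrinsics and any distortion apply to the point x, -y, -z); pixel columns grow to the right and rows downward; lengths in mm; the calibration is good to about 2 mm. A picture is of the moment at which its call begins: read the wrist's pose just before it. calibration takes no time and is no camera call.
- ctrl.finish_job(): hands the job in, once; it reports no verdict.
The state is a dict: "clock": time; "qpos": joint angles; "qd": joint speeds; "tau": joint torques, N m; "eef_pos": TCP position; "tool_rot": TCP orientation; "force": force on the tool from outside, world axes, zero at the start; "torque": the same for the moment, N m; "width": finger opening in mm.
Only numpy, scipy, OpenCV 4.12 (cv2) and the standard library are available. Lean on these libraries where they do the work, as an engineer would, in place of code of your own. Each camera call takes 0.05 s, during which the arm holds its last target. There are 200 camera calls.

## Working session

There is one attempt and no reset: what is moved stays moved. The work goes in short steps, Python scripts to look and compute and a tool call to move; the robot and the scene stay as the last step left them, time stands still between calls to the robot, and variables do not carry over. Pictures are saved under pics/ and viewed, about 12 in all and at most 16, crops included, and the job is handed in when it is done.

Besides the shell and the picture viewer there is one more tool, called after "Emit:" by a JSON object that holds its "name" and its "arguments". move_arm: Moves the arm, as the interface text tells. Its arguments: {"type":"object","properties":{"increments":{"type":"array","items":{"type":"array","items":{"type":"number"}}},"grip":{"type":"number"}},"required":["increments"]}

```bash
mkdir -p pics; ls; python3 - <<'E'
from cell import ctrl,eyes
import cv2,numpy as np
np.set_printoptions(precision=4,suppress=True)
s=ctrl.read_state();print(s)
for n in("scene","top","wrist"):
    print(n,eyes.calibration(n)); cv2.imwrite(f"pics/{n}0.png",eyes.get_image(n)[:,:,::-1])
E
```

```text
pics
{'clock': 0.0, 'qpos': array([-1.3078,  0.6293,  0.0385,  1.5184, -0.027 ,  0.9963, -0.02  ]), 'qd': array([ 0.0014, -0.0019, -0.0004,  0.0014, -0.    ,  0.0003, -0.0002]), 'tau': array([  0.0001, -56.3395,   1.2261, -19.3441,   0.0111,   0.0104,
        -0.    ]), 'eef_pos': array([209.6637, 614.5687, 230.3717]), 'tool_rot': array([-3.1396,  0.    ,  2.8128]), 'force': array([-0.3122, -0.6645, -0.5358]), 'torque': array([ 0.0211, -0.0304,  0.0194]), 'width': 85.68276564347777}
scene {'fx': 447.9783947369449, 'fy': 447.9783947369449, 'cx': 322.0868296834894, 'cy': 238.9222607516162, 'pose': array([[   0.6688,    0.2927,   -0.6834,   57.4455],
       [  -0.7431,    0.234 ,   -0.6269, -422.0308],
       [  -0.0236,    0.9271,    0.374 ,  417.2   ],
       [   0.    ,    0.    ,    0.    ,    1.    ]])}
top {'fx': 567.848097484537, 'fy': 567.848097484537, 'cx': 321.1436247716601, 'cy': 231.22021082229128, 'pose': array([[   0.0264,    0.9918,   -0.1253,  428.3708],
       [  -0.9996,    0.0276,    0.0079,  123.6971],
       [   0.0113,    0.125 ,    0.9921, 1516.748 ],
       [   0.    ,    0.    ,    0.    ,    1.    ]])}
wrist {'fx': 382.43046911734643, 'fy': 382.43046911734643, 'cx': 317.77517969834827, 'cy': 238.12491720048516, 'tool_from_camera': array([[   0.0005,    0.9646,    0.2636,   66.6289],
       [   1.    ,   -0.0006,    0.0003,    0.3333],
       [   0.0005,    0.2636,   -0.9646, -141.333 ],
       [   0.    ,    0.    ,    0.    ,    1.    ]])}
```

View pics/top0.png

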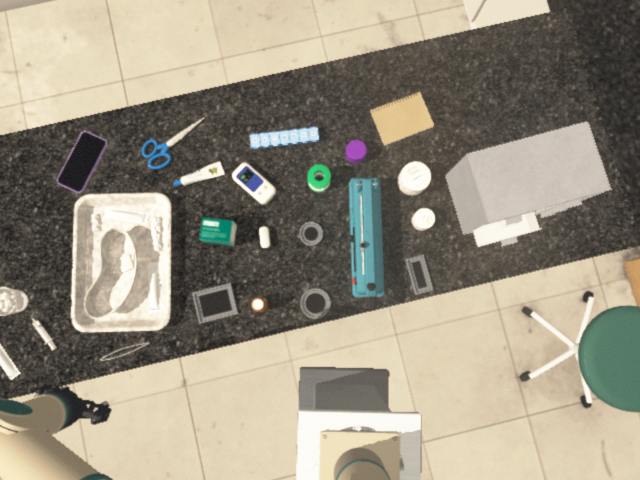

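View pics/scene0.png

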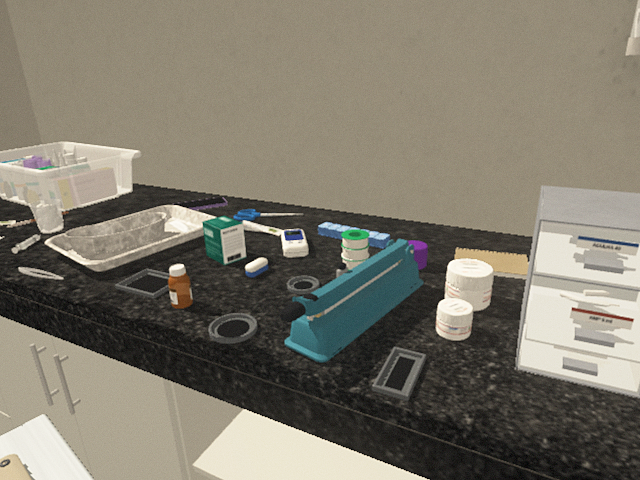

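The top view (up = +x, right = −y) shows:

| Item | Pixel position |
|---|---|
| Pot (smaller white jar) | (423,218) |
| Bottle | (258,304) |
| Carton | (218,231) |
| Clip | (264,237) |
| Pot holder | (315,304) |
| Bottle holder | (311,234) |
| Carton holder | (215,303) |
| Clip holder | (418,275) |

The sealer is at about (366,238) and the tape at (319,178).

```bash
cat > h.py <<'E'
import cv2,numpy as np
from scipy.spatial.transform import Rotation as R
from cell import ctrl,eyes
np.set_printoptions(precision=1,suppress=True)
def campose(n,s=None):
    c=eyes.calibration(n)
    if n!="wrist": return c,c["pose"]
    T=np.eye(4);T[:3,:3]=R.from_euler("xyz",s["tool_rot"]).as_matrix();T[:3,3]=s["eef_pos"]
    return c,T@c["tool_from_camera"]
def ray(px,z,cp):
    c,P=cp;px=np.atleast_2d(np.asarray(px,float))
    d=np.c_[(px[:,0]-c["cx"])/c["fx"],-(px[:,1]-c["cy"])/c["fy"],-np.ones(len(px))]@P[:3,:3].T
    o=P[:3,3];return (o+d*((z-o[2])/d[:,2])[:,None])[:,:2]
def proj(p,cp):
    c,P=cp;q=np.linalg.inv(P)@np.r_[p,1.];return np.array([c["cx"]+c["fx"]*q[0]/-q[2],c["cy"]+c["fy"]*q[1]/q[2]])
def togo(x,y,z,yaw,s=None):
    """row to move tool to world x,y,z pointing down w/ yaw(deg): cm & rotvec deg in tool axes"""
    s=s or ctrl.read_state();A=R.from_euler("xyz",s["tool_rot"]);B=R.from_euler("xyz",[np.pi,0,np.radians(yaw)])
    return np.r_[A.inv().apply(np.array([x,y,z])-s["eef_pos"])/10,np.degrees((A.inv()*B).as_rotvec())]
E
python3 - <<'E'
from h import *
im=cv2.imread("pics/top0.png");cp=campose("top")
cv2.imwrite("pics/crop.png",cv2.resize(im[130:330,180:446],None,fx=3,fy=3,interpolation=cv2.INTER_CUBIC))
for n,p,z in [("pot",(423,218),47),("jar",(414,178),80),("bottle",(258,304),76),("carton",(218,231),84),("clip",(264,237),22),("tape",(319,178),73),("sealA",(363,180),104),("sealB",(368,295),104),("potH",(315,304),9),("botH",(311,234),9),("carH",(215,303),9),("clipH",(418,275),9)]:
    print(n,ray(p,z,cp)[0])
E
```

```text
pot [ 656.4 -154.1]
jar [ 755.2 -124.1]
bottle [421.6 266. ]
carton [602.6 374. ]
clip [597.5 262.6]
tape [749.6 121.4]
sealA [740.8   9.7]
sealB [451.   -7.7]
potH [425.2 122.8]
botH [610.6 138.6]
carH [420.9 385.6]
clipH [ 508.8 -148.5]
```

View pics/crop.png

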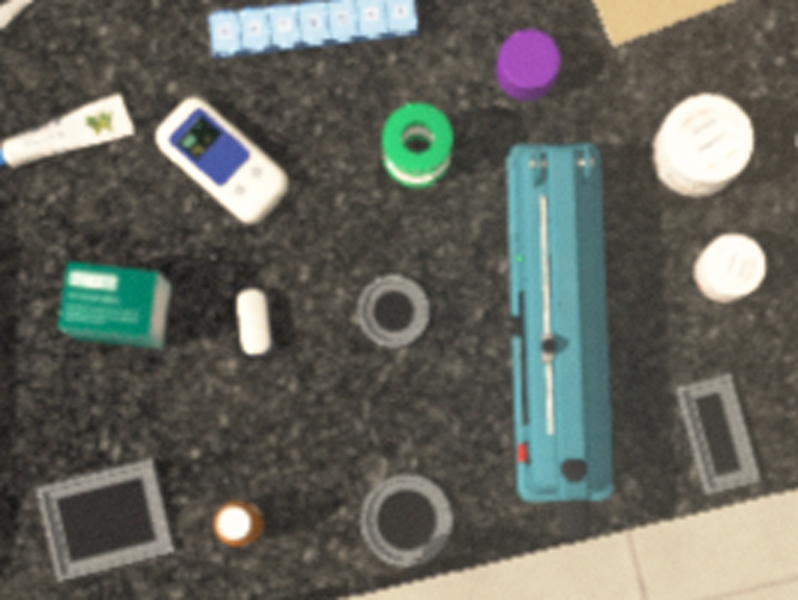

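```bash
python3 -c "
from h import *
print(togo(656,-154,190,170))"
```

```text
[-67.1 -58.3   4.1  -0.1  -0.   -8.8]
```

Emit:
{"name": "move_arm", "arguments": {"increments": [[-67.1, -58.3, 1, 0, 0, -8.8], [-67.1, -58.3, 1, 0, 0, -8.8], [-67.1, -58.3, 1, 0, 0, -8.8], [-67.1, -58.3, 1, 0, 0, -8.8], [-67.1, -58.3, 1, 0, 0, -8.8], [-67.1, -58.3, 1, 0, 0, -8.8], [-67.1, -58.3, 1, 0, 0, -8.8], [-67.1, -58.3, 1, 0, 0, -8.8], [-67.1, -58.3, 1, 0, 0, -8.8], [-67.1, -58.3, 1, 0, 0, -8.8], [-67.1, -58.3, 1, 0, 0, -8.8], [-67.1, -58.3, 1, 0, 0, -8.8], [-67.1, -58.3, 1, 0, 0, -8.8], [-67.1, -58.3, 1, 0, 0, -8.8], [-67.1, -58.3, 1, 0, 0, -8.8], [-67.1, -58.3, 1, 0, 0, -8.8], [-67.1, -58.3, 1, 0, 0, -8.8], [-67.1, -58.3, 4.1, 0, 0, -8.8], [-67.1, -58.3, 4.1, 0, 0, -8.8], [-67.1, -58.3, 4.1, 0, 0, -8.8]], "grip": 1}}

```text
clock: 2.15
eef_pos: [655.6, -154.1, 188.2]
tool_rot: [3.141, -0.004, 2.964]
force: [0.3, 0.7, 0.6]
width: 84.9
```

```bash
cat >> h.py <<'E'
def snap(f):
    s=ctrl.read_state();im=eyes.get_image("wrist")[:,:,::-1].copy();cv2.imwrite(f"pics/{f}.png",im);return im,campose("wrist",s),s
def blobs(m,z,cp,amin=300):
    m=cv2.morphologyEx(m.astype(np.uint8)*255,cv2.MORPH_OPEN,np.ones((5,5)))
    for c in cv2.findContours(m,cv2.RETR_EXTERNAL,cv2.CHAIN_APPROX_NONE)[0]:
        if cv2.contourArea(c)<amin: continue
        w=ray(c[:,0,:],z,cp).astype(np.float32);b=cv2.boundingRect(c);(x,y),r=cv2.minEnclosingCircle(w);q=cv2.minAreaRect(w)
        bp=cv2.boxPoints(q);e=max((bp[1]-bp[0],bp[2]-bp[1]),key=np.linalg.norm)
        print("px",b,"circ %.1f %.1f r %.1f"%(x,y,r),"rect",np.array(q[0]),np.array(q[1]),"long-axis deg %.1f"%np.degrees(np.arctan2(e[1],e[0])))
E
python3 - <<'E'
from h import *
im,cp,s=snap("w1")
hsv=cv2.cvtColor(im,cv2.COLOR_BGR2HSV)
blobs((hsv[:,:,2]>150)&(hsv[:,:,1]<60),47,cp)
E
```

```text
px (323, 282, 100, 120) circ 762.2 -128.8 r 55.7 rect [ 763.1 -126.6] [ 82.9 110.1] long-axis deg -9.9
px (279, 184, 70, 76) circ 653.1 -156.5 r 29.5 rect [ 654.5 -156. ] [54.4 56.1] long-axis deg -55.5
px (0, 161, 273, 264) circ 692.0 -304.0 r 134.4 rect [ 690.7 -302.9] [244.1 185.5] long-axis deg 58.1
px (0, 0, 155, 78) circ 499.6 -291.3 r 59.6 rect [ 483.5 -295.7] [ 42.7 119. ] long-axis deg -74.7
```

View pics/w1.png

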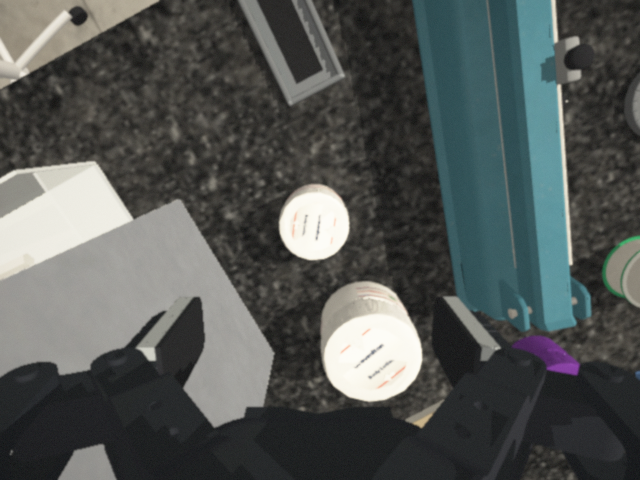

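```bash
python3 - <<'E'
from h import *
s=ctrl.read_state();cp=campose("wrist",s)
print(ray([(314,225)],47,cp),ray([(180,200),(273,350)],228,cp),ray([(371,352)],85,cp),ray([(343,75),(290,104)],9,cp),togo(655,-155.5,13,170))
E
```

```text
[[ 656.2 -155. ]] [[ 601.5 -180.5]
 [ 650.8 -165. ]] [[ 747.8 -129. ]] [[ 550.4 -113.3]
 [ 564.2 -158.3]] [ 0.  -0.3 17.7  0.1 -0.1 -0. ]
```

Emit:
{"name": "move_arm", "arguments": {"increments": [[0, -0.2, 4, 0, 0, 0], [0, -0.2, 8, 0, 0, 0], [0, -0.2, 12, 0, 0, 0], [0, -0.2, 15, 0, 0, 0], [0, -0.2, 17.4, 0, 0, 0], [0, -0.2, 17.4, 0, 0, 0], [0, -0.2, 17.4, 0, 0, 0]]}}

```text
clock: 2.9
eef_pos: [657.1, -153.7, 17.6]
tool_rot: [3.141, 0.001, 2.968]
force: [-0.3, 0.1, 0.1]
width: 85.3
```

Emit:
{"name": "move_arm", "arguments": {"increments": [[0, 0, 0, 0, 0, 0], [0, 0, 0, 0, 0, 0], [0, 0, 0, 0, 0, 0], [0, 0, 0, 0, 0, 0], [0, 0, 0, 0, 0, 0], [0, 0, 0, 0, 0, 0], [0, 0, 0, 0, 0, 0], [0, 0, 0, 0, 0, 0]], "grip": -1}}

```text
clock: 3.7
eef_pos: [657.9, -155.5, 18.8]
tool_rot: [3.142, 0.004, 2.966]
force: [-0.1, -0.1, 6.7]
width: 52.9
```

```bash
python3 -c "
from h import *
s=ctrl.read_state();print(s['eef_pos'],s['force'],togo(425,123,180,170,s))"
```

```text
[ 657.9 -155.5   18.8] [-0.1 -0.1  6.7] [ 27.7  23.4 -16.2   0.    0.2  -0. ]
```

Emit:
{"name": "move_arm", "arguments": {"increments": [[0, 0, -4, 0, 0, 0], [0, 0, -8, 0, 0, 0], [0, 0, -12, 0, 0, 0], [0, 0, -16, 0, 0, 0], [3, 2.5, -16, 0, 0, 0], [6, 5, -16, 0, 0, 0], [9, 7.5, -16, 0, 0, 0], [12, 10, -16, 0, 0, 0], [15, 12.5, -16, 0, 0, 0], [18, 15, -16, 0, 0, 0], [21, 17.6, -16, 0, 0, 0], [24, 20.2, -16, 0, 0, 0], [26, 22, -16, 0, 0, 0], [27.7, 23.4, -16, 0, 0, 0], [27.7, 23.4, -16, 0, 0, 0], [27.7, 23.4, -16, 0, 0, 0]]}}

```text
clock: 5.3
eef_pos: [424.8, 123.6, 177.0]
tool_rot: [3.141, 0.002, 2.967]
force: [-0.0, -0.1, -2.0]
width: 52.7
```

```bash
python3 - <<'E'
from h import *
im,cp,s=snap("w2");print(s["eef_pos"],s["width"])
h,w=im.shape[:2]
for p in [(425,123,9),(421,266,60),(610,139,9),(425,123,3)]: print(p,proj(p,cp))
E
```

```text
[424.8 123.6 177. ] 52.740529379680936
(425, 123, 9) [316.7 217.2]
(421, 266, 60) [523.2 191.8]
(610, 139, 9) [367. 402.]
(425, 123, 3) [316.7 215.7]
```

View pics/w2.png

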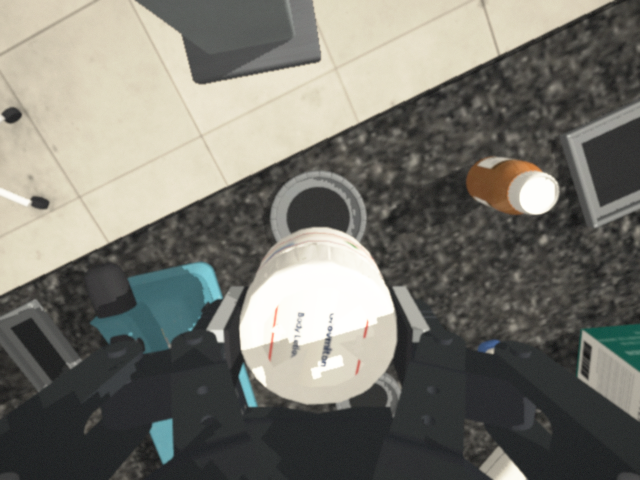

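```bash
python3 - <<'E'
from h import *
s=ctrl.read_state();cp=campose("wrist",s)
print("holder",ray([(318.5,219.5)],9,cp),"lid",ray([(318.5,325)],207,cp),ray([(240,325),(397,325)],207,cp),"bottle",ray([(538,193)],76,cp),s["eef_pos"])
print(togo(425,123,20,170,s))
E
```

```text
holder [[427.6 123.6]] lid [[418.2 124.8]] [[413.8 100. ]
 [422.6 149.7]] bottle [[420.2 266.5]] [425.3 123.1 176.9]
[ 0.1 -0.  15.7  0.   0.1 -0.1]
```

Emit:
{"name": "move_arm", "arguments": {"increments": [[-0.4, 0, 4, 0, 0, 0], [-0.4, 0, 8, 0, 0, 0], [-0.4, 0, 12, 0, 0, 0], [-0.4, 0, 14, 0, 0, 0], [-0.4, 0, 15, 0, 0, 0], [-0.4, 0, 15.6, 0, 0, 0], [-0.4, 0, 15.6, 0, 0, 0], [-0.4, 0, 15.6, 0, 0, 0]]}}

```text
clock: 6.15
eef_pos: [427.7, 119.5, 21.5]
tool_rot: [-3.137, -0.0, 2.964]
force: [-11.3, -4.7, 52.8]
width: 52.8
```

Emit:
{"name": "move_arm", "arguments": {"increments": [[0, 0, 0, 0, 0, 0], [0, 0, 0, 0, 0, 0], [0, 0, 0, 0, 0, 0], [0, 0, 0, 0, 0, 0], [0, 0, 0, 0, 0, 0]], "grip": 1}}

```text
clock: 6.65
eef_pos: [428.5, 122.7, 20.2]
tool_rot: [-3.141, 0.0, 2.966]
force: [-0.1, 0.4, 0.2]
width: 85.2
```

Emit:
{"name": "move_arm", "arguments": {"increments": [[0, 0, -3, 0, 0, 0], [0, 0, -7, 0, 0, 0], [0, 0, -11, 0, 0, 0], [0, 0, -15, 0, 0, 0], [0, 0, -15, 0, 0, 0], [0, 0, -15, 0, 0, 0]]}}

```text
clock: 7.25
eef_pos: [428.8, 122.6, 171.0]
tool_rot: [3.141, 0.002, 2.966]
force: [-0.7, 0.1, -0.2]
width: 85.4
```

```bash
python3 - <<'E'
from h import *
im,cp,s=snap("w3");print(s["eef_pos"],s["force"])
hsv=cv2.cvtColor(im,cv2.COLOR_BGR2HSV)
blobs((hsv[:,:,2]>150)&(hsv[:,:,1]<60),50,cp)
blobs((hsv[:,:,2]>150)&(hsv[:,:,1]<60),76,cp)
E
```

```text
[428.8 122.6 171. ] [-0.7  0.1 -0.2]
px (521, 452, 56, 28) circ 669.5 281.7 r 26.1 rect [666.2 282. ] [47.9 28.5] long-axis deg 80.0
px (339, 375, 31, 33) circ 564.0 128.1 r 18.9 rect [562.6 126.6] [13.4 37.7] long-axis deg -43.3
px (588, 332, 52, 45) circ 566.4 332.2 r 30.3 rect [568.7 329.8] [60.5 15.3] long-axis deg 44.8
px (447, 297, 51, 63) circ 524.3 221.2 r 31.5 rect [522.  226.4] [62.9 15.6] long-axis deg 22.8
px (138, 296, 52, 65) circ 484.7 -2.4 r 32.4 rect [481.   -6.5] [16.8 64.9] long-axis deg -41.8
px (276, 175, 78, 90) circ 419.7 121.5 r 33.8 rect [421.4 121.9] [54.2 64.1] long-axis deg -11.7
px (515, 166, 52, 44) circ 425.3 278.6 r 17.9 rect [425.5 278.5] [35.5 29.5] long-axis deg 79.9
px (575, 100, 65, 114) circ 414.7 330.4 r 37.6 rect [415.3 330.4] [64.2 43.1] long-axis deg 15.7
px (0, 0, 600, 291) circ 374.2 100.0 r 223.8 rect [300.5  80.2] [155.6 447.6] long-axis deg -75.0
px (521, 452, 56, 28) circ 639.1 267.1 r 23.5 rect [636.1 267.4] [43.2 25.6] long-axis deg 80.0
px (339, 375, 31, 33) circ 544.1 128.8 r 17.0 rect [542.8 127.4] [12.1 33.9] long-axis deg -43.3
px (588, 332, 52, 45) circ 546.2 312.6 r 27.3 rect [548.3 310.5] [54.5 13.8] long-axis deg 44.8
px (447, 297, 51, 63) circ 508.3 212.6 r 28.4 rect [506.3 217.3] [56.7 14. ] long-axis deg 22.8
px (138, 296, 52, 65) circ 472.6 11.2 r 29.2 rect [469.3   7.5] [15.1 58.4] long-axis deg -41.8
px (276, 175, 78, 90) circ 414.1 122.8 r 30.5 rect [415.6 123.1] [48.8 57.7] long-axis deg -11.7
px (515, 166, 52, 44) circ 419.1 264.3 r 16.1 rect [419.3 264.2] [32.  26.6] long-axis deg 79.9
px (575, 100, 65, 114) circ 409.5 311.0 r 33.9 rect [410.1 311. ] [57.9 38.8] long-axis deg 15.7
px (0, 0, 600, 291) circ 373.1 103.4 r 201.6 rect [306.7  85.6] [140.1 403.2] long-axis deg -75.0
```

View pics/w3.png

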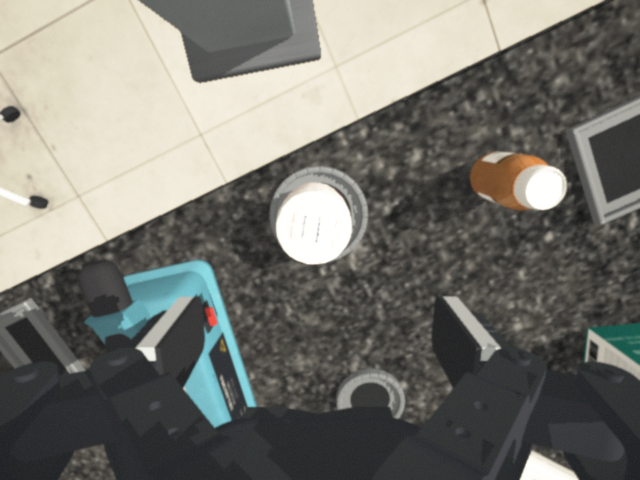

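The image shows the pot in its holder, with the lid at about (314,226) px and the ring at about (319,216). I'll check whether it sits flat and how well it is centred, using both the wrist and scene views.

```bash
python3 - <<'E'
from h import *
s=ctrl.read_state();cp=campose("wrist",s)
for z in (50,56): print(z,ray([(314.5,226)],z,cp),ray([(276,226),(353,226)],z,cp))
print(ray([(319,216)],9,cp))
sc=eyes.get_image("scene")[:,:,::-1];
cs=campose("scene");u=proj((426,123,25),cs).astype(int);print(u)
c=sc[u[1]-70:u[1]+70,u[0]-90:u[0]+90]
w=cv2.imread("pics/w3.png")[140:300,230:410]
cv2.imwrite("pics/c3.png",np.hstack([cv2.resize(c,(400,311),interpolation=2),cv2.resize(w,(350,311),interpolation=2)]))
E
```

```text
50 [[423.7 120.9]] [[419.   94.3]
 [428.4 147.5]]
56 [[422.3 121.2]] [[417.7  95.2]
 [426.9 147.2]]
[[425.7 123.8]]
[231 316]
```

View pics/c3.png

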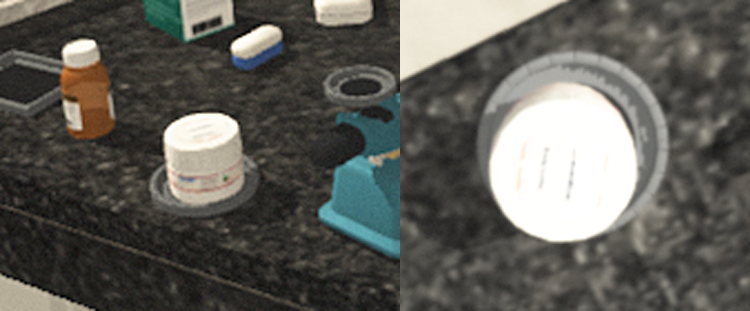

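```bash
python3 -c "
from h import *
s=ctrl.read_state();print(togo(420.5,266,25,170,s))"
```

```text
[ 3.2 14.  14.4 -0.1 -0.1 -0.1]
```

Emit:
{"name": "move_arm", "arguments": {"increments": [[0.8, 3.5, 0, 0, 0, 0], [1.6, 7, 0, 0, 0, 0], [2.4, 10.5, 0, 0, 0, 0], [3.2, 14, 0, 0, 0, 0], [3.2, 14, 2, 0, 0, 0], [3.2, 14, 6, 0, 0, 0], [3.2, 14, 10, 0, 0, 0], [3.2, 14, 13, 0, 0, 0], [3.2, 14, 14.4, 0, 0, 0], [3.2, 14, 14.4, 0, 0, 0], [3.2, 14, 14.4, 0, 0, 0]]}}

```text
clock: 8.45
eef_pos: [420.3, 266.1, 25.5]
tool_rot: [-3.14, -0.002, 2.967]
force: [0.3, -0.3, 0.6]
width: 85.7
```

Emit:
{"name": "move_arm", "arguments": {"increments": [[0, 0, 0, 0, 0, 0], [0, 0, 0, 0, 0, 0], [0, 0, 0, 0, 0, 0], [0, 0, 0, 0, 0, 0], [0, 0, 0, 0, 0, 0], [0, 0, 0, 0, 0, 0], [0, 0, 0, 0, 0, 0], [0, 0, 0, 0, 0, 0]], "grip": -1}}

```text
clock: 9.25
eef_pos: [421.8, 266.5, 27.3]
tool_rot: [3.14, 0.001, 2.966]
force: [-0.3, 0.2, 5.9]
width: 35.5
```

```bash
python3 -c "
from h import *
s=ctrl.read_state();print(s['eef_pos'],s['width'],s['force'],togo(610.6,138.6,175,170,s))"
```

```text
[421.8 266.5  27.3] 35.53020585071214 [-0.3  0.2  5.9] [-20.8  -9.3 -14.8   0.1   0.1  -0.1]
```

Emit:
{"name": "move_arm", "arguments": {"increments": [[0, 0, -3, 0, 0, 0], [0, 0, -7, 0, 0, 0], [0, 0, -11, 0, 0, 0], [-2, -1, -14, 0, 0, 0], [-5, -2.3, -14, 0, 0, 0], [-8.5, -3.8, -14, 0, 0, 0], [-12, -5.4, -14, 0, 0, 0], [-15.5, -7, -14, 0, 0, 0], [-18.5, -8.3, -14, 0, 0, 0], [-20.8, -9.3, -14, 0, 0, 0], [-20.8, -9.3, -14, 0, 0, 0], [-20.8, -9.3, -14, 0, 0, 0]]}}

```text
clock: 10.45
eef_pos: [609.4, 137.9, 166.1]
tool_rot: [3.142, -0.001, 2.965]
force: [0.1, 0.3, -0.9]
width: 35.9
```

```bash
python3 - <<'E'
from h import *
im,cp,s=snap("w4");print(s["eef_pos"],s["width"],cp[1][:3,3])
for p in [(610.6,138.6,9),(597.5,262.6,22)]: print(p,proj(p,cp))
E
```

```text
[609.4 137.9 166.1] 35.88238560363653 [544.  149.9 307.5]
(610.6, 138.6, 9) [318.6 221.6]
(597.5, 262.6, 22) [479.9 180. ]
```

View pics/w4.png

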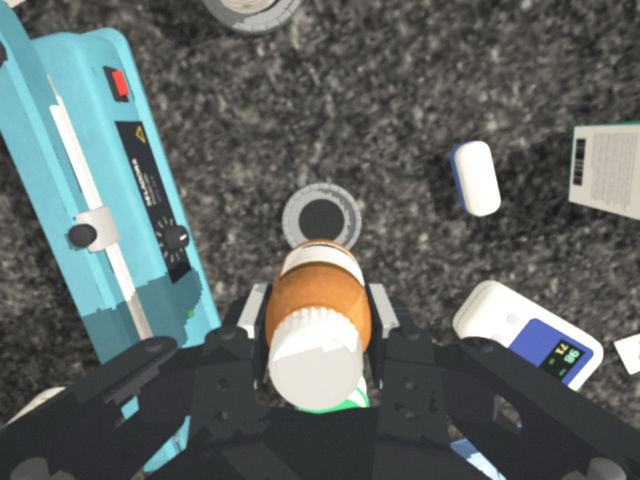

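```bash
python3 - <<'E'
from h import *
s=ctrl.read_state();cp=campose("wrist",s)
print(s["eef_pos"],"H",ray([(322,223)],9,cp),"cap",ray([(316,358)],214,cp),ray([(270,358),(362,358)],214,cp),"clip",ray([(481,178),(457,178),(500,212),(466,144),(487,142)],22,cp))
print(togo(612,141,166,170,s))
E
```

```text
[608.8 138.9 166.3] H [[611.6 142.1]] cap [[602.4 139.9]] [[600.2 127.3]
 [604.6 152.4]] clip [[595.3 264.6]
 [592.3 247.1]
 [623.6 277.2]
 [568.8 255.4]
 [570.1 270.5]]
[-0.3  0.3  0.   0.  -0.1 -0. ]
```

Emit:
{"name": "move_arm", "arguments": {"increments": [[-0.7, 0.3, 3, 0, 0, 0], [-0.7, 0.3, 7, 0, 0, 0], [-0.7, 0.3, 10.5, 0, 0, 0], [-0.7, 0.3, 12.2, 0, 0, 0], [-0.7, 0.3, 12.8, 0, 0, 0], [-0.7, 0.3, 12.8, 0, 0, 0], [-0.7, 0.3, 12.8, 0, 0, 0]]}}

```text
clock: 11.2
eef_pos: [618.2, 141.0, 40.0]
tool_rot: [3.14, 0.002, 2.967]
force: [0.6, 0.3, -0.3]
width: 36.2
```

Emit:
{"name": "move_arm", "arguments": {"increments": [[0, 0, 0.3, 0, 0, 0], [0, 0, 0.3, 0, 0, 0]]}}

```text
clock: 11.4
eef_pos: [617.7, 140.1, 36.2]
tool_rot: [3.141, 0.001, 2.966]
force: [-0.4, 0.1, -0.4]
width: 35.8
```

Emit:
{"name": "move_arm", "arguments": {"increments": [[0, 0, 0.2, 0, 0, 0], [0, 0, 0.3, 0, 0, 0], [0, 0, 0.3, 0, 0, 0]]}}

```text
clock: 11.7
eef_pos: [617.1, 140.0, 32.2]
tool_rot: [-3.141, -0.0, 2.966]
force: [0.2, -1.1, -1.0]
width: 35.8
```

```bash
python3 -c "
from h import *
for i in range(1):
    s=ctrl.read_state();print(s['eef_pos'],s['width'],s['force'])"
```

```text
[617.1 140.   32.2] 35.761564316825535 [ 0.2 -1.1 -1. ]
```

No contact yet. I'll step down another 2 mm.

Emit:
{"name": "move_arm", "arguments": {"increments": [[0, 0, 0.1, 0, 0, 0], [0, 0, 0.2, 0, 0, 0], [0, 0, 0.2, 0, 0, 0]]}}

```text
clock: 12.0
eef_pos: [617.2, 140.2, 30.4]
tool_rot: [-3.142, 0.0, 2.966]
force: [-0.5, -0.6, 1.7]
width: 36.2
```

Emit:
{"name": "move_arm", "arguments": {"increments": [[0, 0, 0, 0, 0, 0], [0, 0, 0, 0, 0, 0], [0, 0, 0, 0, 0, 0], [0, 0, 0, 0, 0, 0], [0, 0, 0, 0, 0, 0]], "grip": 1}}

```text
clock: 12.5
eef_pos: [617.2, 140.1, 30.3]
tool_rot: [3.142, -0.0, 2.966]
force: [0.9, -0.6, 0.4]
width: 85.5
```

Emit:
{"name": "move_arm", "arguments": {"increments": [[0, 0, -3, 0, 0, 0], [0, 0, -7, 0, 0, 0], [0, 0, -11, 0, 0, 0], [0, 0, -15, 0, 0, 0], [0, 0, -17, 0, 0, 0], [0, 0, -17, 0, 0, 0]]}}

```text
clock: 13.1
eef_pos: [619.2, 141.1, 204.1]
tool_rot: [3.139, 0.006, 2.966]
force: [0.6, 0.1, -0.4]
width: 85.6
```

```bash
python3 - <<'E'
from h import *
im,cp,s=snap("w5");print(s["eef_pos"],togo(602,374,220,170,s))
hsv=cv2.cvtColor(im,cv2.COLOR_BGR2HSV)
blobs((hsv[:,:,2]>170)&(hsv[:,:,1]<50),79,cp)
for p in [(611.6,142,9),(611.6,142,79)]: print(p,proj(p,cp))
E
```

```text
[619.2 141.1 204.1] [ 5.8 22.6 -1.6  0.2  0.4 -0.1]
px (58, 354, 36, 20) circ 695.4 -66.9 r 16.7 rect [694.5 -66.9] [29.9 17.2] long-axis deg 79.9
px (298, 344, 54, 18) circ 725.4 128.4 r 21.1 rect [719.4 129.5] [42.1 15.2] long-axis deg 79.9
px (293, 318, 63, 35) circ 713.9 130.0 r 24.9 rect [704.3 131.7] [48.9 29.6] long-axis deg 79.9
px (138, 296, 52, 65) circ 677.7 14.2 r 33.0 rect [674.   10.1] [17.1 66. ] long-axis deg -41.8
px (582, 291, 58, 50) circ 725.4 353.0 r 24.6 rect [728.4 353.3] [30.5 44.1] long-axis deg -77.1
px (435, 255, 134, 105) circ 706.0 271.6 r 56.9 rect [714.  264.4] [110.6  67.3] long-axis deg 50.0
px (299, 203, 38, 40) circ 614.8 142.3 r 14.7 rect [615.  142.3] [26.5 28.6] long-axis deg -10.1
px (282, 167, 36, 29) circ 585.5 134.3 r 14.1 rect [583.  133.4] [11.8 28.2] long-axis deg -70.2
px (434, 128, 41, 67) circ 589.2 241.9 r 23.4 rect [589.2 242.3] [46.6 21.4] long-axis deg 8.7
px (538, 109, 74, 87) circ 599.5 322.4 r 36.6 rect [599.3 322.3] [46.6 57.8] long-axis deg -5.3
px (77, 92, 89, 220) circ 582.1 8.3 r 80.3 rect [582.2   7.8] [160.6  20.5] long-axis deg 4.1
px (244, 0, 43, 28) circ 477.8 133.4 r 15.1 rect [479.9 134. ] [ 9.8 30.2] long-axis deg -75.1
px (225, 0, 46, 13) circ 469.5 124.3 r 13.9 rect [472.2 123.8] [27.7  6.6] long-axis deg 80.0
(611.6, 142, 9) [316.4 201. ]
(611.6, 142, 79) [316.3 218.3]
```

Emit:
{"name": "move_arm", "arguments": {"increments": [[1.3, 5, -1, 0, 0, 0], [2.6, 10, -1.6, 0, 0, 0], [3.9, 15, -1.6, 0, 0, 0], [5.2, 20, -1.6, 0, 0, 0], [5.8, 22.6, -1.6, 0, 0, 0], [5.8, 22.6, -1.6, 0, 0, 0], [5.8, 22.6, -1.6, 0, 0, 0]]}}

```text
clock: 13.85
eef_pos: [598.2, 373.1, 214.1]
tool_rot: [-3.139, -0.002, 2.969]
force: [-0.7, -0.6, -0.2]
width: 85.7
```

```bash
python3 - <<'E'
from h import *
im,cp,s=snap("w6");print(s["eef_pos"],np.degrees(s["tool_rot"]))
hsv=cv2.cvtColor(im,cv2.COLOR_BGR2HSV)
blobs((hsv[:,:,0]>65)&(hsv[:,:,0]<95)&(hsv[:,:,1]>100)&(hsv[:,:,2]>40),84,cp)
blobs((hsv[:,:,2]>170)&(hsv[:,:,1]<50),22,cp)
E
```

```text
[598.2 373.1 214.1] [-179.8   -0.1  170.1]
px (69, 444, 37, 22) circ 762.3 140.0 r 19.7 rect [764.9 140.3] [18.7 38.2] long-axis deg -82.6
px (274, 179, 111, 98) circ 604.0 381.1 r 48.0 rect [599.8 381.6] [78.1 68.2] long-axis deg 85.2
px (355, 337, 79, 52) circ 757.2 423.0 r 40.6 rect [761.8 423.8] [35.4 79.3] long-axis deg -76.5
px (209, 313, 122, 94) circ 739.7 301.3 r 62.2 rect [738.5 301.8] [119.1  65.3] long-axis deg 50.0
px (17, 276, 43, 35) circ 630.6 99.2 r 21.8 rect [630.9  99.2] [31.1 43.4] long-axis deg -71.7
px (70, 252, 33, 34) circ 613.5 150.1 r 17.5 rect [611.7 155.9] [34.9 22.4] long-axis deg 16.8
px (327, 245, 52, 17) circ 638.3 397.9 r 23.5 rect [641.3 397.6] [46.8 13.4] long-axis deg 85.1
px (179, 200, 42, 60) circ 596.6 266.6 r 27.6 rect [596.8 266.2] [54.7 25.1] long-axis deg 8.8
px (0, 37, 22, 46) circ 433.0 146.5 r 17.3 rect [434.2 150.4] [16.7 34.1] long-axis deg -22.2
px (586, 0, 39, 136) circ 522.6 616.7 r 52.7 rect [522.7 619.7] [ 28.4 104.4] long-axis deg -0.4
px (501, 0, 16, 54) circ 477.6 542.9 r 19.4 rect [477.6 546.7] [38.8 11.4] long-axis deg 1.2
px (454, 0, 186, 296) circ 578.7 580.3 r 147.3 rect [578.8 580.2] [261.4 138.7] long-axis deg 3.2
```

View pics/w6.png

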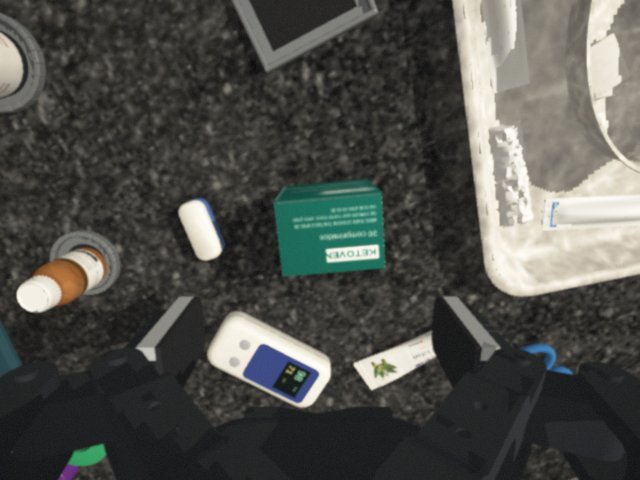

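```bash
python3 - <<'E'
from h import *
s=ctrl.read_state();cp=campose("wrist",s)
w=ray([(276,204),(382,194),(384.5,270),(282,277)],84,cp);print(w,w.mean(0))
d=np.diff(np.vstack([w,w[:1]]),axis=0);print(np.linalg.norm(d,axis=1),np.degrees(np.arctan2(d[:,1],d[:,0])))
# holder corner inner/outer seen at bottom of holder
print(ray([(266,70),(378,14)],9,cp))
for y in (80,85,90,265):print(y,togo(w.mean(0)[0],w.mean(0)[1],214,y,s))
t=cv2.imread("pics/top0.png");g=cv2.cvtColor(t,cv2.COLOR_BGR2HSV)
ct=campose("top")
def rp(p,z,f=3.0): return ray(np.array(p)/3+[180,130],z,ct)
w=rp([(37,492),(154,460),(174,550),(58,580)],9);print("carH",w,w.mean(0));d=np.diff(w,axis=0);print(np.degrees(np.arctan2(d[:,1],d[:,0])),np.linalg.norm(d,axis=1))
w=rp([(677,387),(732,374),(760,481),(707,494)],9);print("clipH",w,w.mean(0));d=np.diff(w,axis=0);print(np.degrees(np.arctan2(d[:,1],d[:,0])),np.linalg.norm(d,axis=1))
print(s["qpos"])
E
```

```text
[[576.3 344.7]
 [582.4 420.7]
 [639.8 415.1]
 [631.9 337.9]] [607.6 379.6]
[76.3 57.7 77.6 56.1] [ 85.5  -5.6 -95.8 173. ]
[[475.  348.7]
 [449.7 446.9]]
80 [-0.7  1.   0.  -0.2  0.1 90. ]
85 [-0.7  1.   0.  -0.2  0.1 85. ]
90 [-0.7  1.   0.  -0.2  0.1 80. ]
265 [ -0.7   1.    0.   -0.1  -0.2 -95. ]
carH [[442.8 446.3]
 [473.5 345.2]
 [395.6 324.1]
 [367.1 423.9]] [419.8 384.9]
[ -73.1 -164.9  105.9] [105.7  80.7 103.8]
clipH [[ 550.5 -115.4]
 [ 563.4 -164.3]
 [ 469.4 -189.4]
 [ 456.7 -142.6]] [ 510.  -152.9]
[ -75.2 -165.1  105.1] [50.6 97.3 48.5]
[-0.3  0.8 -0.6  1.3  0.4  1.1  0.5]
```

Emit:
{"name": "move_arm", "arguments": {"increments": [[-0.7, 1, 0, 0, 0, 8.5], [-0.7, 1, 0, 0, 0, 17], [-0.7, 1, 0, 0, 0, 25.5], [-0.7, 1, 0, 0, 0, 34], [-0.7, 1, 0, 0, 0, 42.5], [-0.7, 1, 0, 0, 0, 51], [-0.7, 1, 0, 0, 0, 59.5], [-0.7, 1, 0, 0, 0, 68], [-0.7, 1, 0, 0, 0, 76.5], [-0.7, 1, 0, 0, 0, 85.5], [-0.7, 1, 0, 0, 0, 85.5], [-0.7, 1, 0, 0, 0, 85.5], [-0.7, 1, 0, 0, 0, 85.5]]}}

```text
clock: 15.2
eef_pos: [608.4, 380.4, 216.1]
tool_rot: [-3.141, 0.001, 1.475]
force: [0.2, -0.6, -1.0]
width: 85.4
```

```bash
python3 - <<'E'
from h import *
im,cp,s=snap("w7");print(s["eef_pos"],np.degrees(s["tool_rot"]),s["qpos"])
hsv=cv2.cvtColor(im,cv2.COLOR_BGR2HSV)
m=((hsv[:,:,0]>65)&(hsv[:,:,0]<95)&(hsv[:,:,1]>100)&(hsv[:,:,2]>40))
m[300:]=0
blobs(m,84,cp);print(togo(607.6,379.6,35,84.5,s))
E
```

```text
[608.4 380.4 216.1] [-180.     0.    84.5] [-0.5  0.8 -0.2  1.3  0.1  1.1 -0.8]
px (272, 175, 82, 102) circ 604.9 380.7 r 47.6 rect [605.4 380.8] [76.8 58.3] long-axis deg 85.3
[-0.1 -0.1 18.1 -0.   0.   0. ]
```

View pics/w7.png

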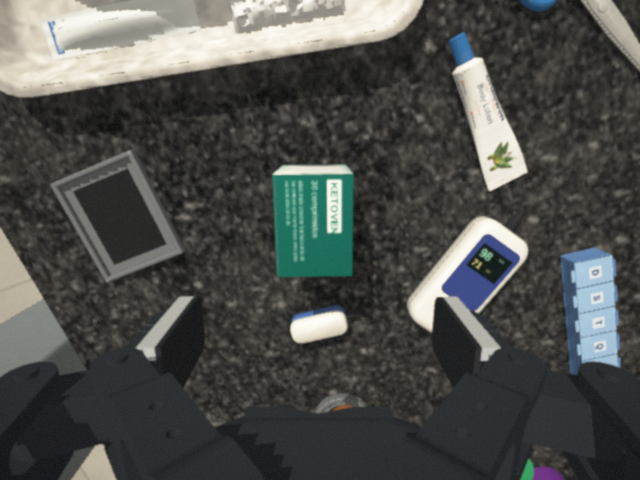

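Emit:
{"name": "move_arm", "arguments": {"increments": [[0, -0.2, 4, 0, 0, 0], [0, -0.2, 8, 0, 0, 0], [0, -0.2, 12, 0, 0, 0], [0, -0.2, 15.5, 0, 0, 0], [0, -0.2, 18, 0, 0, 0], [0, -0.2, 18, 0, 0, 0], [0, -0.2, 18, 0, 0, 0]]}}

```text
clock: 15.95
eef_pos: [606.4, 381.7, 36.6]
tool_rot: [-3.141, -0.0, 1.475]
force: [0.0, 0.4, 0.3]
width: 85.6
```

Emit:
{"name": "move_arm", "arguments": {"increments": [[0, 0, 0, 0, 0, 0], [0, 0, 0, 0, 0, 0], [0, 0, 0, 0, 0, 0], [0, 0, 0, 0, 0, 0], [0, 0, 0, 0, 0, 0], [0, 0, 0, 0, 0, 0], [0, 0, 0, 0, 0, 0], [0, 0, 0, 0, 0, 0]], "grip": -1}}

```text
clock: 16.75
eef_pos: [607.5, 382.6, 38.7]
tool_rot: [3.139, -0.003, 1.474]
force: [0.1, -0.4, 6.8]
width: 57.3
```

```bash
python3 - <<'E'
from h import *
s=ctrl.read_state();print(s['eef_pos'],s['width'],s['force'])
s2=dict(s);s2["eef_pos"]=np.array([608.4,380.4,216.1]);cp=campose("wrist",s2)
w=ray([(52,187),(130,151),(184,252),(107,280)],9,cp);print(w,w.mean(0));d=np.diff(w,axis=0);print(np.degrees(np.arctan2(d[:,1],d[:,0])),np.linalg.norm(d,axis=1))
print(togo(421,386,150,105.3,s))
E
```

```text
[607.5 382.6  38.7] 57.29613852033156 [ 0.1 -0.4  6.8]
[[370.4 423.9]
 [448.1 448.5]
 [478.2 351.3]
 [398.5 330.4]] [423.8 388.5]
[  17.6  -72.8 -165.3] [ 81.5 101.8  82.4]
[ -1.4 -18.6 -11.2   0.2  -0.1 -20.8]
```

Emit:
{"name": "move_arm", "arguments": {"increments": [[0, 0, -3, 0, 0, 0], [0, 0, -7, 0, 0, 0], [0, -2, -10, 0, 0, -3], [-0.3, -5, -11, 0, 0, -7], [-0.6, -9, -11, 0, 0, -12], [-0.9, -13, -11, 0, 0, -17], [-1.2, -16, -11, 0, 0, -21.3], [-1.4, -18.6, -11, 0, 0, -21.3], [-1.4, -18.6, -11, 0, 0, -21.3], [-1.4, -18.6, -11, 0, 0, -21.3]]}}

```text
clock: 17.75
eef_pos: [419.8, 385.9, 147.0]
tool_rot: [3.14, -0.0, 1.847]
force: [0.4, -0.4, -1.4]
width: 57.3
```

```bash
python3 - <<'E'
from h import *
im,cp,s=snap("w8");print(s["eef_pos"],np.degrees(s["tool_rot"]),s['width'])
print([proj(p,cp) for p in [(421.5,386.5,9)]])
E
```

```text
[419.8 385.9 147. ] [179.9  -0.  105.8] 57.29581101311307
[array([319.7, 225.8])]
```

View pics/w8.png

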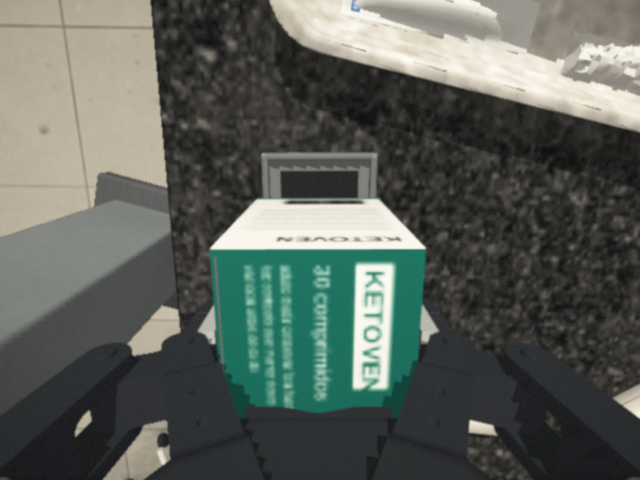

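```bash
python3 - <<'E'
from h import *
s=ctrl.read_state();cp=campose("wrist",s);a=np.radians(105.8);u=np.array([np.cos(a),np.sin(a)]);t=s["eef_pos"][:2]
for n,p,z in[("hold far",(320,153),9),("dark far",(320,168),3),("dark left",(281,185),3),("dark R",(358,185),3),("carton bot far",(318,200),109),("carton top far",(318,249),193)]:
    w=ray([p],z,cp)[0];print(n,w,"toolx",(w-t)@u,"tooly",(w-t)@[u[1],-u[0]])
E
```

```text
hold far [408.2 437.7] toolx 53.483230597554986 tooly 2.025486642745131
dark far [411.2 427.1] toolx 42.40338558447653 tooly 2.0761156021066967
dark left [386.7 407.1] toolx 29.930359904194773 tooly -26.957513746097582
dark R [441.9 422.7] toolx 29.877294643487055 tooly 30.392546620699154
carton bot far [411.2 421. ] toolx 36.5749284258644 tooly 0.39480614855428087
carton top far [410.7 422.3] toolx 37.935822541198846 tooly 0.2327612187572008
```

Emit:
{"name": "move_arm", "arguments": {"increments": [[0.4, 0.15, 3, 0, 0, 0], [0.4, 0.15, 6, 0, 0, 0], [0.4, 0.15, 8.5, 0, 0, 0], [0.4, 0.15, 9.6, 0, 0, 0], [0.4, 0.15, 9.9, 0, 0, 0], [0.4, 0.15, 9.9, 0, 0, 0], [0.4, 0.15, 9.9, 0, 0, 0]]}}

```text
clock: 18.5
eef_pos: [420.9, 390.6, 48.4]
tool_rot: [3.14, -0.001, 1.845]
force: [-0.2, 0.3, -1.0]
width: 57.5
```

Emit:
{"name": "move_arm", "arguments": {"increments": [[0, 0, 0.1, 0, 0, 0], [0, 0, 0.3, 0, 0, 0], [0, 0, 0.3, 0, 0, 0]]}}

```text
clock: 18.8
eef_pos: [420.1, 389.9, 44.5]
tool_rot: [3.141, -0.0, 1.846]
force: [-0.3, -0.3, -1.5]
width: 57.2
```

Emit:
{"name": "move_arm", "arguments": {"increments": [[0, 0, 0.1, 0, 0, 0], [0, 0, 0.25, 0, 0, 0], [0, 0, 0.25, 0, 0, 0]]}}

```text
clock: 19.1
eef_pos: [420.1, 390.0, 41.8]
tool_rot: [3.141, -0.0, 1.846]
force: [0.7, 0.1, -0.7]
width: 57.5
```

Emit:
{"name": "move_arm", "arguments": {"increments": [[0, 0, 0.1, 0, 0, 0], [0, 0, 0.1, 0, 0, 0]]}}

```text
clock: 19.3
eef_pos: [420.1, 389.8, 41.7]
tool_rot: [3.141, 0.0, 1.846]
force: [-1.1, -2.0, 6.9]
width: 57.5
```

Emit:
{"name": "move_arm", "arguments": {"increments": [[0, 0, 0, 0, 0, 0], [0, 0, 0, 0, 0, 0], [0, 0, 0, 0, 0, 0], [0, 0, 0, 0, 0, 0], [0, 0, 0, 0, 0, 0]], "grip": 1}}

```text
clock: 19.8
eef_pos: [419.9, 389.8, 40.7]
tool_rot: [-3.141, 0.0, 1.846]
force: [0.7, 0.7, 0.5]
width: 85.2
```

Emit:
{"name": "move_arm", "arguments": {"increments": [[0, 0, -3, 0, 0, 0], [0, 0, -7, 0, 0, 0], [0, 0, -11, 0, 0, 0], [0, 0, -15, 0, 0, 0], [0, 0, -15, 0, 0, 0], [0, 0, -15, 0, 0, 0]]}}

```text
clock: 20.4
eef_pos: [420.4, 390.1, 191.7]
tool_rot: [3.14, -0.001, 1.846]
force: [-0.3, 0.2, -0.3]
width: 85.4
```

```bash
python3 - <<'E'
from h import *
im,cp,s=snap("w9");print(s["eef_pos"],np.degrees(s["tool_rot"]))
hsv=cv2.cvtColor(im,cv2.COLOR_BGR2HSV)
blobs(((hsv[:,:,0]>65)&(hsv[:,:,0]<95)&(hsv[:,:,1]>100)&(hsv[:,:,2]>40)),87,cp)
print(togo(596.5,264.5,160,99,s),togo(596.5,264.5,160,279,s))
E
```

```text
[420.4 390.1 191.7] [179.9  -0.  105.8]
px (273, 183, 88, 112) circ 420.8 388.4 r 47.5 rect [420.9 388. ] [57.8 76.9] long-axis deg -74.2
[-16.9  13.5   3.2   0.1  -0.1   6.8] [ -16.9   13.5    3.2    0.1    0.2 -173.2]
```

Emit:
{"name": "move_arm", "arguments": {"increments": [[-2, 1.5, 0, 0, 0, -8], [-4, 3, 0, 0, 0, -16], [-6, 4.5, 0, 0, 0, -24], [-8, 6, 0, 0, 0, -32], [-10, 7.5, 0, 0, 0, -40], [-12, 9, 0, 0, 0, -48], [-13.5, 10.5, 0, 0, 0, -56], [-15, 12, 0, 0, 0, -64], [-16.9, 13.3, 0, 0, 0, -72], [-16.9, 13.3, 2, 0, 0, -80], [-16.9, 13.3, 4, 0, 0, -83], [-16.9, 13.3, 6, 0, 0, -83], [-16.9, 13.3, 6, 0, 0, -83], [-16.9, 13.3, 6, 0, 0, -83]]}}

```text
clock: 21.85
eef_pos: [593.1, 263.2, 129.5]
tool_rot: [-3.141, -0.003, -2.988]
force: [0.2, -0.0, 0.3]
width: 85.5
```

```bash
python3 - <<'E'
from h import *
im,cp,s=snap("w10");print(s["eef_pos"],np.degrees(s["tool_rot"]))
hsv=cv2.cvtColor(im,cv2.COLOR_BGR2HSV)
blobs((hsv[:,:,2]>165)&(hsv[:,:,1]<50),20,cp)
print(proj((597,266,22),cp))
g=cv2.convertScaleAbs(im[60:330,180:480],alpha=1.6,beta=20)
cv2.imwrite("pics/c10.png",cv2.resize(g,None,fx=2,fy=2))
E
```

```text
[593.1 263.2 129.5] [-180.    -0.2 -171.2]
px (525, 445, 44, 25) circ 748.1 474.3 r 19.4 rect [746.6 474.5] [23.6 35.1] long-axis deg -81.2
px (261, 346, 111, 67) circ 717.6 281.8 r 43.1 rect [719.8 277. ] [75.1 64.6] long-axis deg 50.4
px (447, 297, 50, 63) circ 645.4 381.5 r 30.2 rect [642.3 385.1] [60.3 14.8] long-axis deg 41.0
px (139, 297, 50, 63) circ 678.8 166.6 r 30.0 rect [676.8 162. ] [14.8 60. ] long-axis deg -23.7
px (64, 241, 61, 54) circ 640.4 114.1 r 22.8 rect [639.3 113.2] [35.3 44.8] long-axis deg -44.0
px (124, 212, 46, 49) circ 612.8 145.7 r 18.9 rect [608.  151.5] [37.8 19.9] long-axis deg 40.1
px (299, 200, 37, 81) circ 596.9 263.5 r 28.7 rect [596.9 263.6] [56.7 24.8] long-axis deg 8.1
px (101, 187, 98, 52) circ 599.6 150.2 r 32.5 rect [591.8 151.3] [64.6 27.9] long-axis deg 82.0
px (481, 36, 159, 38) circ 458.3 389.7 r 47.5 rect [458.8 389.9] [12.7 94.4] long-axis deg -75.2
px (498, 0, 87, 49) circ 445.4 373.5 r 26.7 rect [445.4 372.9] [25.5 48.8] long-axis deg -81.2
[320.7 242.6]
```

View pics/c10.png

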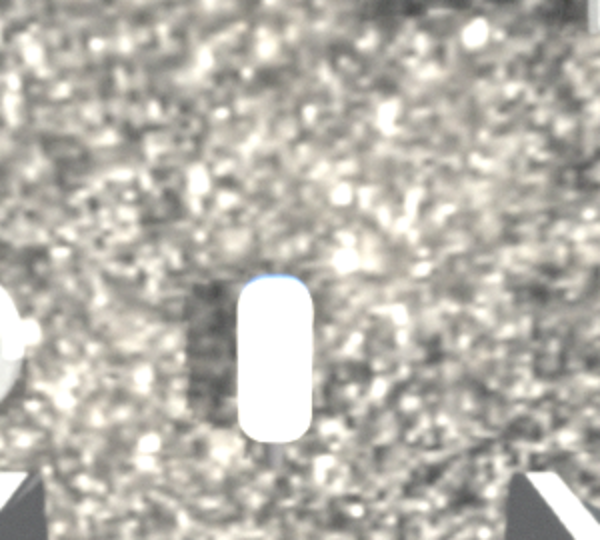

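```bash
python3 - <<'E'
import cv2,numpy as np
g=cv2.cvtColor(cv2.imread("pics/w10.png"),cv2.COLOR_BGR2GRAY).astype(int)
print("below",[int(g[r:r+3,314:321].mean()) for r in range(282,312,3)],[int(g[r:r+3,326:345].mean()) for r in range(282,312,3)])
print("above",[int(g[r:r+3,314:321].mean()) for r in range(170,200,3)],[int(g[r:r+3,326:345].mean()) for r in range(170,200,3)])
g2=cv2.imread("pics/scene0.png");cv2.imwrite("pics/c11.png",np.hstack([cv2.resize(g2[245:290,225:290],(390,270),interpolation=2),cv2.resize(cv2.imread("pics/w10.png")[270:315,290:355],(390,270),interpolation=2)]))
from h import *
s=ctrl.read_state();print(togo(597,263.6,9,188.3,s))
E
```

```text
below [90, 89, 88, 87, 98, 105, 86, 82, 78, 79] [81, 92, 126, 118, 106, 117, 117, 102, 95, 93]
above [105, 114, 101, 98, 106, 112, 99, 83, 83, 131] [89, 92, 98, 109, 111, 100, 94, 102, 88, 90]
[-0.3 -0.1 12.2  0.  -0.   0.5]
```

View pics/c11.png

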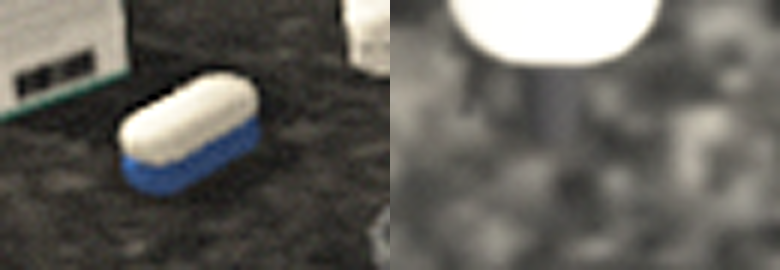

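Emit:
{"name": "move_arm", "arguments": {"increments": [[-0.6, -0.1, 4, 0, 0, 0.5], [-0.6, -0.1, 8, 0, 0, 0.5], [-0.6, -0.1, 11, 0, 0, 0.5], [-0.6, -0.1, 12, 0, 0, 0.5], [-0.6, -0.1, 12, 0, 0, 0.5], [-0.6, -0.1, 12, 0, 0, 0.5]]}}

```text
clock: 22.5
eef_pos: [601.1, 264.4, 12.7]
tool_rot: [3.14, 0.003, -2.997]
force: [-0.4, 0.0, -0.3]
width: 85.2
```

Emit:
{"name": "move_arm", "arguments": {"increments": [[0, 0, 0, 0, 0, 0], [0, 0, 0, 0, 0, 0], [0, 0, 0, 0, 0, 0], [0, 0, 0, 0, 0, 0], [0, 0, 0, 0, 0, 0], [0, 0, 0, 0, 0, 0], [0, 0, 0, 0, 0, 0], [0, 0, 0, 0, 0, 0]], "grip": -1}}

```text
clock: 23.3
eef_pos: [600.4, 263.5, 11.5]
tool_rot: [3.141, 0.001, -2.998]
force: [-0.3, -1.7, 5.2]
width: 22.1
```

```bash
python3 - <<'E'
from h import *
s=ctrl.read_state();print(s['eef_pos'],s['width'],s['force'],togo(505,-154,s['eef_pos'][2],195,s))
E
```

```text
[600.4 263.5  11.5] 22.09088036647119 [-0.3 -1.7  5.2] [ 15.4 -39.9  -0.    0.    0.1  -6.7]
```

Emit:
{"name": "move_arm", "arguments": {"increments": [[0, 0, -4, 0, 0, 0], [0, 0, -8, 0, 0, 0], [0, 0, -12, 0, 0, 0], [0, 0, -15, 0, 0, 0], [1.5, -4, -15, 0, 0, -1], [3.1, -8, -15, 0, 0, -2], [4.6, -12, -15, 0, 0, -3], [6.2, -16, -15, 0, 0, -4], [7.7, -20, -15, 0, 0, -5], [9.2, -24, -15, 0, 0, -6], [10.8, -28, -15, 0, 0, -6.7], [12.3, -32, -15, 0, 0, -6.7], [13.8, -36, -15, 0, 0, -6.7], [15.4, -39.9, -15, 0, 0, -6.7], [15.4, -39.9, -15, 0, 0, -6.7], [15.4, -39.9, -15, 0, 0, -6.7]]}}

```text
clock: 24.9
eef_pos: [504.3, -154.9, 160.5]
tool_rot: [3.141, -0.0, -2.884]
force: [-0.0, -0.1, -0.5]
width: 22.1
```

```bash
python3 - <<'E'
from h import *
im,cp,s=snap("w11");print(s["eef_pos"],np.degrees(s["tool_rot"]),s['width'])
print(proj((510,-153,9),cp))
E
```

```text
[ 504.3 -154.9  160.5] [ 180.    -0.  -165.2] 22.13216728025979
[317.9 229. ]
```

View pics/w11.png

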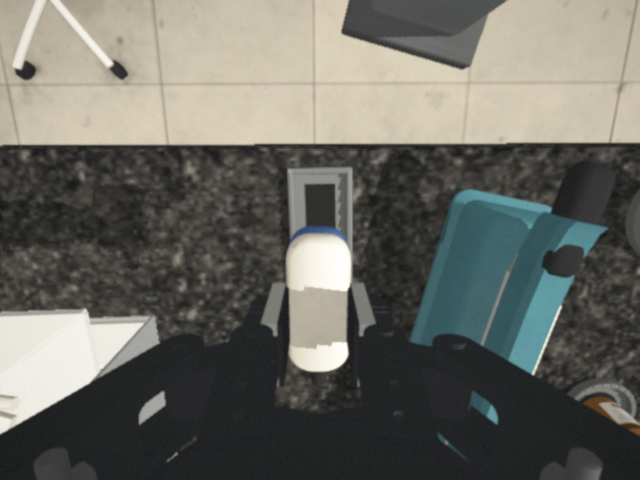

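```bash
python3 - <<'E'
from h import *
s=ctrl.read_state();cp=campose("wrist",s);a=s["tool_rot"][2];u=np.array([np.cos(a),np.sin(a)]);t=s["eef_pos"][:2];z0=s["eef_pos"][2]-11.5
for n,p,z in[("hold far",(320.5,168),9),("L",(287,190),9),("R",(354,190),9),("dark far",(320,184),3),("dL",(305,200),3),("dR",(335,200),3),("front top",(319,233),z0+20),("back top",(319,371),z0+20),("cL",(287,265),z0+14),("cR",(352,265),z0+14)]:
    w=ray([p],z,cp)[0];print(n,w,"toolx %.1f tooly %.1f"%((w-t)@u,(w-t)@[u[1],-u[0]]))
E
```

```text
hold far [ 464.3 -161.6] toolx 41.4 tooly 2.4
L [ 487.1 -182.1] toolx 24.7 tooly -23.3
R [ 473.8 -132.4] toolx 24.7 tooly 28.1
dark far [ 476.8 -158.6] toolx 28.5 tooly 2.0
dL [ 492.1 -166.8] toolx 15.9 tooly -9.8
dR [ 485.9 -143.9] toolx 15.9 tooly 13.9
front top [ 473.7 -160.9] toolx 32.1 tooly 0.6
back top [ 528.5 -146.2] toolx -24.6 tooly 0.7
cL [ 490.7 -169. ] toolx 17.9 tooly -11.6
cR [ 484.2 -144.9] toolx 17.9 tooly 13.4
```

Emit:
{"name": "move_arm", "arguments": {"increments": [[-0.4, 0.15, 4, 0, 0, 0], [-0.4, 0.15, 8, 0, 0, 0], [-0.4, 0.15, 11.5, 0, 0, 0], [-0.4, 0.15, 13.4, 0, 0, 0], [-0.4, 0.15, 13.9, 0, 0, 0], [-0.4, 0.15, 13.9, 0, 0, 0], [-0.4, 0.15, 13.9, 0, 0, 0]]}}

```text
clock: 25.65
eef_pos: [509.5, -150.4, 22.9]
tool_rot: [-3.141, 0.002, -2.879]
force: [-0.3, -0.0, -0.2]
width: 21.8
```

Emit:
{"name": "move_arm", "arguments": {"increments": [[0, 0, 0.1, 0, 0, 0], [0, 0, 0.3, 0, 0, 0], [0, 0, 0.3, 0, 0, 0]]}}

```text
clock: 25.95
eef_pos: [508.6, -151.5, 19.2]
tool_rot: [-3.141, 0.001, -2.881]
force: [-0.3, -0.2, -1.1]
width: 22.0
```

Emit:
{"name": "move_arm", "arguments": {"increments": [[0, 0, 0.1, 0, 0, 0], [0, 0, 0.3, 0, 0, 0], [0, 0, 0.3, 0, 0, 0]]}}

```text
clock: 26.25
eef_pos: [508.2, -151.3, 15.6]
tool_rot: [3.141, -0.0, -2.881]
force: [-0.4, -0.4, -0.2]
width: 21.6
```

Emit:
{"name": "move_arm", "arguments": {"increments": [[0, 0, 0.1, 0, 0, 0], [0, 0, 0.1, 0, 0, 0]]}}

```text
clock: 26.45
eef_pos: [508.3, -151.2, 14.6]
tool_rot: [3.141, -0.0, -2.88]
force: [-0.0, 0.3, 0.3]
width: 22.0
```

Emit:
{"name": "move_arm", "arguments": {"increments": [[0, 0, 0.05, 0, 0, 0], [0, 0, 0.05, 0, 0, 0]]}}

```text
clock: 26.65
eef_pos: [508.4, -151.2, 14.5]
tool_rot: [-3.141, -0.0, -2.88]
force: [-0.5, 0.1, 3.8]
width: 21.7
```

Emit:
{"name": "move_arm", "arguments": {"increments": [[0, 0, 0, 0, 0, 0], [0, 0, 0, 0, 0, 0], [0, 0, 0, 0, 0, 0], [0, 0, 0, 0, 0, 0], [0, 0, 0, 0, 0, 0]], "grip": 1}}

```text
clock: 27.15
eef_pos: [508.4, -151.2, 14.2]
tool_rot: [3.142, -0.0, -2.88]
force: [-1.3, -0.3, -0.2]
width: 85.6
```

Emit:
{"name": "move_arm", "arguments": {"increments": [[0, 0, -3, 0, 0, 0], [0, 0, -7, 0, 0, 0], [0, 0, -11, 0, 0, 0], [0, 0, -16, 0, 0, 0], [0, 0, -20, 0, 0, 0], [0, 0, -20, 0, 0, 0], [0, 0, -20, 0, 0, 0]]}}

```text
clock: 27.85
eef_pos: [508.5, -151.6, 215.0]
tool_rot: [-3.14, 0.001, -2.881]
force: [-0.5, -0.6, -0.5]
width: 85.8
```

```bash
python3 - <<'E'
from h import *
im,cp,s=snap("w12");print(s["eef_pos"],s["force"])
w=im[130:330,220:440]
sc=eyes.get_image("scene")[:,:,::-1];tp=eyes.get_image("top")[:,:,::-1]
a=cv2.resize(w,(370,300),interpolation=2);b=cv2.resize(tp[160:330,190:440],(430,300),interpolation=2);c=cv2.resize(sc[200:400,80:460],(560,295),interpolation=2)
cv2.imwrite("pics/c12.png",np.vstack([np.hstack([a,b]),np.hstack([c,np.zeros((295,240,3),np.uint8)])]))
E
```

```text
[ 508.5 -151.6  215. ] [-0.5 -0.6 -0.5]
```

View pics/c12.png

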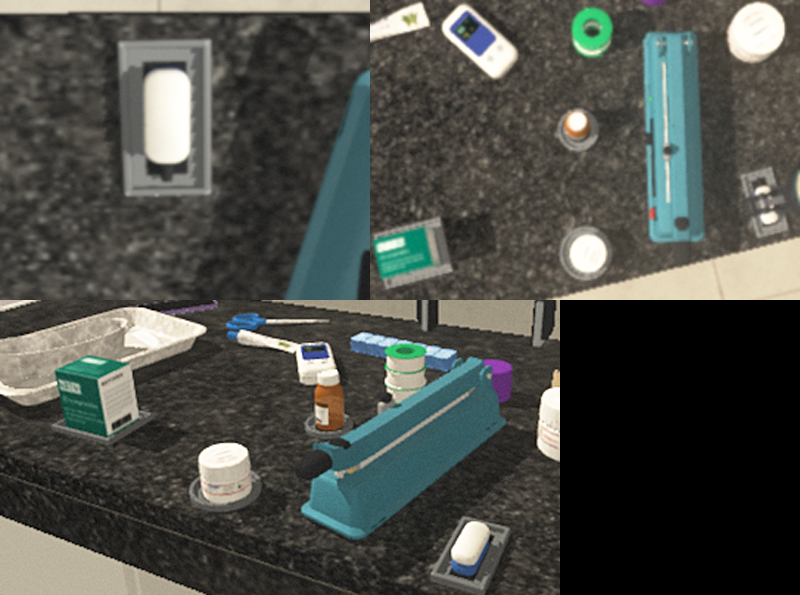

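```bash
python3 -c "
from cell import ctrl
print(ctrl.finish_job())"
```

```text
the job is handed in; nothing more can be done
None
```

I put the pot, bottle, carton and clip into their holders in that order, let go of each, and handed the job in at about 28 s. The arm was clear above the work, and the tape rolls were not touched.

- **Final pictures:** the wrist, top and scene views show all four upright and inside their rims.
- **Centring:** the pot and bottle sit about 3 mm off centre in their holders, which leave 8 mm of play on each side. The carton measured within about 2 mm of its holder's centre. The clip's tail end was found and allowed for, so it looks centred lengthwise.
- **Seating:** the bottle, carton and clip each met the floor at the height expected from the grasp, with light contact of 2 to 7 N.
- **One off reading:** the pot was set down harder than meant, at about 53 N on the wrist. That is below the 120 N wrist limit, and it came through the held pot, not the gripper body. The pot was still upright and flat in the later views.

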